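# Put the pin vials home and shut the drawer

## Task

The parts drawer will not shut because one vial stands proud of its rack. Pull the drawer out to its stop, press the proud vial down until it is fully home like its neighbours, and put the vial from the bench stand in the rack's empty hole, pressed fully home too; then push the drawer completely shut. Leave the other vials in their holes and do not disturb the tools in the stand, the knife blank or the pliers.

Things in the scene. Friction and masses are not known exactly. Their poses are not given: they have to be found in the camera images.
- cabinet_edge (a point): Middle of the upper front edge of a low grey steel drawer unit, fixed, 240 mm wide and deep, its top 98 mm above the bench, a clear box 45 mm high on the top's far part. x points into the unit, z up; the drawer comes out along -x. The top's underside is 73 mm above the drawer's floor: a vial at home (66 mm) passes under it, one more than 7 mm proud does not.
- drawer (a joint): How far the drawer is out, in m: 0 = shut, 0.150 = at its stop. Starts ajar; some 1.5 N of friction, stays where it is left.
- handle (a point): Middle of the drawer's straight pull bar, on the bar's axis, 65 mm above the bench: 9 mm thick, 100 mm long along y, a leg at each end, its axis 36 mm in front of the drawer's front panel, so a 31 mm gap behind it is open from above. Panel 12 mm thick, 236 mm wide, its top edge 84 mm above the bench. Axes as cabinet_edge; moves with the drawer.
- hole_back_mid (a point): The rack's empty hole, middle of the back row. Point: centre of the hole's floor (where a vial's origin is when home), 15 mm above the bench; axes as cabinet_edge, moves with the drawer. Hole 24 mm wide, 36 mm deep in a beech block. A sprung wire on its near side, 13 to 29 mm above its floor, grips the glass: from there down a vial needs 2 to 12 N of pressing and stays where left.
- stand: Bench stand, fixed, on the left or right of the drawer: steel foot 200 x 84 x 8 mm, wooden block 190 x 70 mm on it, top 38 mm above the bench. Three plain holes 24 mm wide, 30 mm deep, in a row along its own x at -62, 0 and +62 mm; hole floors 8 mm above the bench. Origin: centre of its underside.
- vial_loose: Pale glass vial of pins, 66 mm tall, about 45 g: round-bottomed glass 22 mm in diameter, 52 mm tall, then a black screw cap 25 mm in diameter, 14 mm tall. Origin at its lowest point, on its axis, z up. This one stands loosely in one of the stand's three holes.
- vial_proud: Pale glass vial of pins, 66 mm tall, about 45 g: round-bottomed glass 22 mm in diameter, 52 mm tall, then a black screw cap 25 mm in diameter, 14 mm tall. Origin at its lowest point, on its axis, z up. This one sits in one of the rack's front holes, 16 mm prouder than its neighbours.
- punch: Plain round steel punch, 22 mm in diameter at the foot, 92 mm tall, in another of the stand's holes. Origin at the centre of its underside. Not to be disturbed.
- burnisher: Burnisher with a brass foot 22 mm in diameter and a dark wooden handle, 25 mm at its thickest, 90 mm tall, in another of the stand's holes. Origin at the centre of its underside. Not to be disturbed.
- blank: Flat steel knife blank, 170 x 26 x 4 mm, lying on the filing block (a fixed dark steel block 170 x 100 x 36 mm, across the drawer from the stand). Origin near its middle, on its underside. Not to be disturbed.
- pliers: Pliers with red handles, about 210 mm long, 70 mm wide and 16 mm thick, lying on the bench between robot and drawer. Origin near the middle of their length, on the bench. Not to be disturbed.
- hole_front_left (a point): Centre of the floor of the left (+y) hole in the rack's front row (the row nearer the handle, 56 mm in front of the back row; 58 mm between neighbours). Holes, heights and axes as hole_back_mid.
- hole_front_mid (a point): Centre of the floor of the middle hole in the rack's front row (the row nearer the handle, 56 mm in front of the back row; 58 mm between neighbours). Holes, heights and axes as hole_back_mid.
- hole_front_right (a point): Centre of the floor of the right (-y) hole in the rack's front row (the row nearer the handle, 56 mm in front of the back row; 58 mm between neighbours). Holes, heights and axes as hole_back_mid.
- vial_front_left: Vial of the same form as vial_loose, home in the rack's front row (which hole varies). Origin at its lowest point. To be left in its hole.
- vial_front_right: Vial of the same form as vial_loose, home in the rack's front row (which hole varies). Origin at its lowest point. To be left in its hole.
- vial_back_left: Vial of the same form as vial_loose, home in the rack's back row, left (+y) hole. Origin at its lowest point. To be left in its hole.
- vial_back_right: Vial of the same form as vial_loose, home in the rack's back row, right (-y) hole. Origin at its lowest point. To be left in its hole.

How it is judged:
By the outcome, as a careful person would: the job done as asked, in the order asked, and still so for the second after the job is handed in, with the robot touching nothing.
It also fails if it takes over 64 s, if anything falls off the work surface, if the arm or the gripper's body presses on something with over 40 N, if the wrist force passes 120 N, or if a joint passes its speed limit or range.

## Robot

A 6-joint arm with a two-finger parallel gripper is mounted at the origin on the work surface. World frame = base frame: x ahead of the robot, y to its left, z up, the work surface at z = 0. Lengths are in m, angles in degrees, forces in N, time in s.
With the tool pointing down it reaches from about 0.375 to 0.9 m from the base axis. Payload 3.1 kg.
Tool frame: the origin (TCP) lies on the centre line of the jaws, within the pads' length; the fingertips stand 8 mm ahead of it and the grasp point (between the pads) lies 11 mm behind it (bot.tip_extent is the distance from the TCP to the fingertips, in m); z points along the fingers, y is the line along which they close (so a half turn about z gives the same grasp; the last joint's range is limited). The gripper opens to 87 mm and grips with 3 to 60 N. Pads are 19 mm wide; open, the fingers measure 117 mm over their backs; the gripper's body (75 mm by 190 mm) begins 51 mm behind the grasp point.
Start: joints at [-75.201, 30.224, 82.088, -0, 67.689, -10.227], TCP at [0.264, -0.566, 0.231] pointing down, gripper open.
Joint ranges: [-176.69, 176.69], [-43.24, 126.21], [12.49, 139.97], [-82, 262], [0, 151.66], [-163.58, 163.58]. Speed limits (degrees/s): [159.86, 159.86, 180, 180, 180, 180].

## Interface

Orientations are given as a 3x3 rotation matrix whose columns are the frame's x, y, z axes.
In Python, from rig import bot, vision, workorder gives the robot as it stands.
- The arm moves only by the shell command python3 -m handwheel 'ROWS'. ROWS is JSON, a list of rows, each an object with "delta_rot": the turn, a rotation vector about the tool's x, y, z in rad, a list of three; "xyz": the shift along the tool's x, y, z in mm, a list of three; "hand": the closure, from -1 (fully open) to 1 (shut). A call has exactly 5 rows; each row is the pose to reach, as a shift and turn from the pose commanded when the call began, along the tool's axes at that moment; what a row does not reach only later rows make up. A row lasts 1/8 s, in which the tool goes at most 62.5 mm and 10.7 degrees, less where a joint would pass 70% of its speed; a pose out of reach is approached as far as the arm can. A call with a gripper value outside its range is refused whole. The fingers move at their own pace and stop on an object; the grip force is fixed at half the most. Time passes only in rows, so rows that repeat a pose let the fingers close, or fill a call up. It gives the time, the measured TCP pose, the force, the opening and the grip force at its end, in the units of the state.
- bot.read_state(): the state, without advancing time (a new reading comes with each control period).
- vision.capture(name): name is "scene" or "top"; returns the picture (480x640x3 uint8, red, green, blue); there is no depth.
- vision.camera_model(name): a dict with "camera_matrix" (3x3 intrinsics, pixels), "camera_from_world" (4x4, takes a point from world to camera coordinates). Camera axes: x right, y up, looking along -z (the intrinsics and any distortion apply to the point x, -y, -z); pixel columns grow to the right and rows downward; lengths in m; the calibration is good to about 2 mm. A picture is of the moment at which its call begins. camera_model takes no time and is no camera call.
- workorder.hand_in(): hands the job in; it is judged then, once.
The state is a dict: "time_s": time; "joint_positions": joint angles; "qvel": joint speeds; "tau": joint torques, N m; "position": TCP position; "tcp_rot": TCP orientation; "force": force on the tool from outside, world axes, zero at the start; "moment": the same for the moment, N m; "opening": opening from 0.0 (shut) to 1.0 (fully open); "grasp_force": force on a finger pad.
Only numpy, scipy, OpenCV 4.12 (cv2) and the standard library are available. Lean on these libraries where they do the work, as an engineer would, in place of code of your own. Each camera call takes 0.05 s, during which the arm holds its last target. There are 200 camera calls.

## Working session

There is one attempt and no reset: what is moved stays moved. The work goes in short steps, Python scripts to look and compute and a shell command to move; the robot and the scene stay as the last step left them, time stands still between calls to the robot, and variables do not carry over. Pictures are saved under pics/ and viewed, at most 10 in all, crops included, and the job is handed in when it is done.

```bash
ls; mkdir -p pics; python3 - <<'E'
from rig import bot, vision
import cv2
for n in ("scene","top"):
    cv2.imwrite(f"pics/{n}0.png", vision.capture(n)[:,:,::-1])
    m=vision.camera_model(n); print(n,m)
s=bot.read_state(); print(s)
E
```

```text
pics
scene {'camera_matrix': array([[485.70784634,   0.        , 316.33707213],
       [  0.        , 485.70784634, 240.81869927],
       [  0.        ,   0.        ,   1.        ]]), 'camera_from_world': array([[-0.7071388 ,  0.70691602, -0.01498209,  0.42572098],
       [-0.57737531, -0.56506675,  0.5893533 ,  0.2988827 ],
       [ 0.40815741,  0.42540487,  0.80773648, -1.23353621],
       [ 0.        ,  0.        ,  0.        ,  1.        ]])}
top {'camera_matrix': array([[469.30226737,   0.        , 317.95003794],
       [  0.        , 469.30226737, 240.44565854],
       [  0.        ,   0.        ,   1.        ]]), 'camera_from_world': array([[ 1.18283488e-02, -9.99928505e-01,  1.75362473e-03,
         4.29336624e-03],
       [ 9.89091309e-01,  1.19576349e-02,  1.46817564e-01,
        -5.84370660e-01],
       [-1.46828037e-01, -2.11438291e-06,  9.89162033e-01,
        -9.90157193e-01],
       [ 0.00000000e+00,  0.00000000e+00,  0.00000000e+00,
         1.00000000e+00]])}
{'time_s': 0.1, 'joint_positions': array([-7.52018427e+01,  3.02711606e+01,  8.21500148e+01, -1.41239515e-03,
        6.76903811e+01, -1.02285377e+01]), 'qvel': array([ 0.05309169, -0.06078181, -0.2563384 ,  0.03476885,  0.06901942,
       -0.0165086 ]), 'tau': array([-9.42130350e-05, -4.40984952e+01, -1.77150410e+01,  6.35495991e-02,
        5.34155464e-02, -5.33021444e-05]), 'position': array([ 0.26423798, -0.56566999,  0.22969068]), 'tcp_rot': array([[ 9.06106900e-01,  4.23048479e-01, -5.19348475e-04],
       [ 4.23048674e-01, -9.06105015e-01,  1.87662207e-03],
       [ 3.23317855e-04, -1.92012989e-03, -9.99998104e-01]]), 'force': array([-0.38422702, -0.17324658,  0.20863579]), 'moment': array([-0.00684616, -0.01485337, -0.00427239]), 'grasp_force': 0.0, 'opening': 0.9997669308123519}
```

View pics/scene0.png

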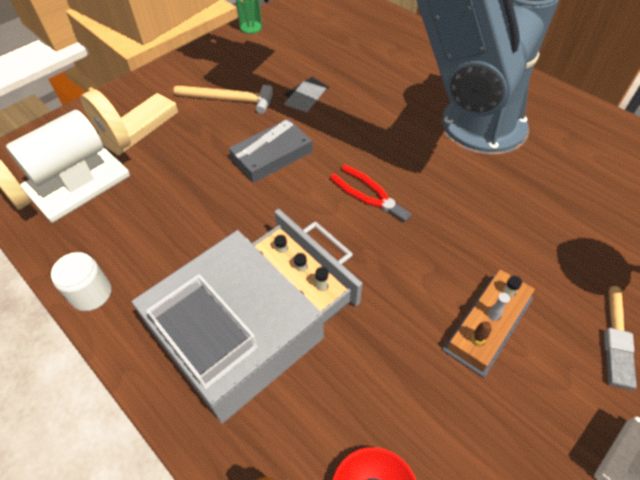

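View pics/top0.png

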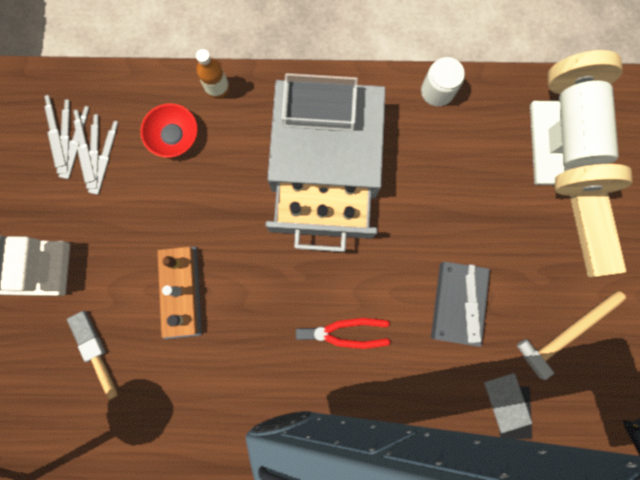

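The scene view shows the drawer ajar, with its front-row caps near (280,243), (300,262) and (322,277) and the handle at about (328,243). The stand's vial is at (514,284), the punch at (502,300) and the burnisher at (483,330). In the top view, the stand is at (178,290), the handle at (320,240) and the pliers at (345,333). I'll enlarge both views next.

```bash
cat > h.py <<'E'
import numpy as np, cv2
from rig import bot, vision
M={n:vision.camera_model(n) for n in("scene","top")}
def ray(n,px):
    K=M[n]["camera_matrix"];T=M[n]["camera_from_world"];R=T[:3,:3]
    v=np.linalg.solve(K,[px[0],px[1],1.]); d=R.T@(v*[1,-1,-1]); return -R.T@T[:3,3], d/np.linalg.norm(d)
def plane(n,px,z):
    o,d=ray(n,px); return o+d*(z-o[2])/d[2]
def tri(ps,pt):
    A=np.zeros((3,3));b=np.zeros(3);L=[ray("scene",ps),ray("top",pt)]
    for o,d in L:
        P=np.eye(3)-np.outer(d,d);A+=P;b+=P@o
    x=np.linalg.solve(A,b); return x,max(np.linalg.norm(np.cross(x-o,d)) for o,d in L)
def proj(n,p):
    T=M[n]["camera_from_world"]; c=T[:3,:3]@p+T[:3,3]; u=M[n]["camera_matrix"]@(c*[1,-1,-1]); return u[:2]/u[2]
def crop(n,x,y,w,h,k,out):
    im=vision.capture(n)[y:y+h,x:x+w,::-1]; cv2.imwrite(out,cv2.resize(im,None,fx=k,fy=k,interpolation=cv2.INTER_CUBIC)); 
E
python3 - <<'E'
from h import *
s=vision.capture("scene")[:,:,::-1];t=vision.capture("top")[:,:,::-1]
c=lambda im,x,y,w,h,k:cv2.resize(im[y:y+h,x:x+w],(w*k,h*k),interpolation=cv2.INTER_CUBIC)
o=np.zeros((600,800,3),np.uint8)
o[:300,:400]=c(s,260,200,100,75,4)[:300,:400]   # rack: scene
o[:300,400:]=c(t,265,175,100,75,4)
o[300:,:400]=c(s,440,265,100,75,4)
o[300:,400:]=c(t,145,240,100,75,4)
# lower: extend
cv2.imwrite("pics/c1.png",o)
E
```

```text
(no output)
```

View pics/c1.png

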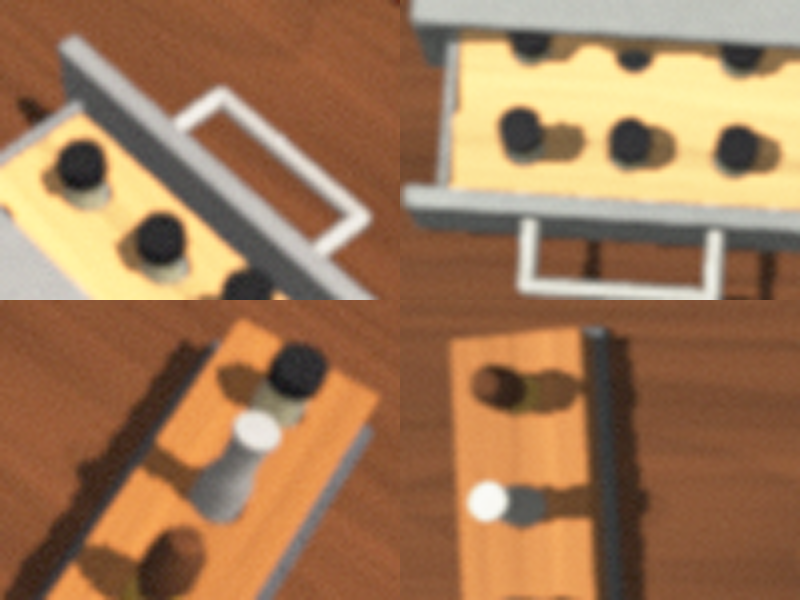

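The crops show the front-left cap in the top view (295,208) with the longest shadow, so it is probably the proud vial. The loose vial is at the near end of the stand. Next I'll triangulate the caps, the handle and the stand.

```bash
cat > m.py <<'E'
from h import *
def caps(n,roi,thr=58,amin=25):
    x,y,w,h=roi; im=vision.capture(n)[y:y+h,x:x+w].astype(int)
    m=((im.max(2)<thr)).astype(np.uint8)
    k,l,st,c=cv2.connectedComponentsWithStats(m,connectivity=4)
    return [(c[i]+[x,y]).round(1).tolist()+[int(a) for a in st[i,2:5]] for i in range(1,k) if amin<st[i,4]<800]
def gray(n,roi,lo=130):
    x,y,w,h=roi; im=vision.capture(n)[y:y+h,x:x+w].astype(int)
    m=((im.min(2)>lo)&(np.ptp(im,2)<35)).astype(np.uint8)
    k,l,st,c=cv2.connectedComponentsWithStats(m,connectivity=4)
    return [(l==i,st[i].tolist()) for i in range(1,k) if st[i,4]>40]
E
python3 - <<'E'
from m import *
print("scene rack",caps("scene",(262,228,75,65)));print("top rack",caps("top",(280,186,90,36)))
print("scene stand",caps("scene",(495,270,40,30)));print("top stand",caps("top",(155,305,35,30)))
# stand block orange top: corners
for n,roi in(("scene",(430,255,120,125)),("top",(145,235,65,115))):
    x,y,w,h=roi;im=vision.capture(n)[y:y+h,x:x+w];hsv=cv2.cvtColor(im,cv2.COLOR_RGB2HSV)
    m=cv2.inRange(hsv,(5,110,150),(20,255,255));m=cv2.morphologyEx(m,cv2.MORPH_CLOSE,np.ones((9,9)))
    c=max(cv2.findContours(m,0,2)[0],key=cv2.contourArea);r=cv2.minAreaRect(c)
    q=cv2.boxPoints(r)+[x,y]; print(n,"block",q.round(1).tolist())
    print([plane(n,p,.038).round(4).tolist() for p in q], plane(n,q.mean(0),.038).round(4))
# drawer panel top edge / handle bar in top
for n,roi in(("top",(262,215,120,40)),("scene",(300,215,60,70))):
    for m,st in gray(n,roi,120):print(n,st)
E
```

```text
scene rack [[279.8, 241.4, 10, 10, 85], [299.5, 260.0, 10, 11, 95], [321.4, 273.9, 12, 14, 112]]
top rack [[350.2, 188.7, 9, 5, 33], [322.3, 210.1, 8, 9, 55], [349.2, 211.8, 8, 9, 55]]
scene stand [[513.6, 282.7, 14, 12, 118]]
top stand []
scene block [[447.1, 349.9], [486.2, 249.3], [584.5, 287.4], [545.5, 388.1]]
[[0.5854, 0.3024, 0.038], [0.3588, 0.2315, 0.038], [0.3054, 0.41, 0.038], [0.5273, 0.4557, 0.038]] [0.4509 0.3541 0.038 ]
top block [[155.1, 247.5], [189.7, 245.6], [194.7, 335.2], [160.2, 337.2]]
[[0.5649, 0.3703, 0.038], [0.5702, 0.2944, 0.038], [0.3761, 0.2734, 0.038], [0.3712, 0.3473, 0.038]] [0.4692 0.3212 0.038 ]
top [4, 0, 111, 37, 965]
scene [0, 7, 60, 63, 816]
```

```bash
python3 - <<'E'
from m import *
T=caps("top",(280,195,90,30),75); print(T); T2=caps("top",(160,310,35,25),75); print(T2)
S=caps("scene",(262,228,75,65));S2=caps("scene",(495,270,40,30))
T.sort(); S.sort(reverse=True)
for s,t in zip(S,T): p,e=tri(s[:2],t[:2]);print("front cap",p.round(4),round(e,4))
for t in T2: p,e=tri(S2[0][:2],t[:2]);print("loose cap",p.round(4),round(e,4))
for s,t in(((315.5,224.2),(344.5,247.8)),((350.5,253.7),(295,246.3))):
    p,e=tri(s,t);print("bar end",p.round(4),round(e,4),plane("top",t,.065).round(4),plane("scene",s,.065).round(4))
# cabinet top: corners in top view
x,y,w,h=255,70,140,190;im=vision.capture("top")[y:y+h,x:x+w].astype(int)
m=((np.ptp(im,2)<25)&(im.min(2)>110)).astype(np.uint8)
m[160-y-0:,:]*=1
# left/right edges & front edge of top by rows/cols
for r in(150,160,170,175):
    c=np.where(m[r-y])[0]+x;print("row",r,c.min(),c.max(),[plane("top",(q,r),.098).round(4).tolist() for q in(c.min(),c.max())])
for c in(280,290,310,330,350,365,372,376):
    print("col",c,[(im[r-y,c-x].tolist(),r) for r in range(183,192)] if c in(290,350) else "", [int(r+y) for r in np.where(np.diff(m[:,c-x].astype(int)))[0]])
E
```

```text
[[295.0, 207.7, 9, 10, 73], [322.4, 210.3, 10, 10, 71], [349.2, 212.0, 9, 10, 71]]
[[177.0, 319.6, 5, 9, 30]]
front cap [0.6481 0.061  0.0852] 0.0001
front cap [0.6471 0.0022 0.0675] 0.0003
front cap [ 0.644  -0.056   0.0677] 0.0004
loose cap [0.4075 0.3102 0.0603] 0.0037
bar end [ 0.5642 -0.0435  0.0613] 0.0033 [ 0.5657 -0.046   0.065 ] [ 0.5645 -0.0386  0.065 ]
bar end [0.568  0.06   0.0652] 0.0006 [0.5677 0.0605 0.065 ] [0.5682 0.0595 0.065 ]
row 150 270 381 [[0.771, 0.1164, 0.098], [0.7739, -0.1217, 0.098]]
row 160 269 381 [[0.7487, 0.118, 0.098], [0.7517, -0.1215, 0.098]]
row 170 268 380 [[0.7266, 0.1195, 0.098], [0.7295, -0.1192, 0.098]]
row 175 268 380 [[0.7156, 0.1192, 0.098], [0.7185, -0.1191, 0.098]]
col 280  [80, 181, 222, 227]
col 290 [([129, 105, 77], 183), ([153, 121, 83], 184), ([209, 159, 106], 185), ([251, 215, 140], 186), ([254, 232, 157], 187), ([254, 231, 156], 188), ([254, 234, 158], 189), ([254, 237, 163], 190), ([254, 234, 159], 191)] [116, 120, 123, 182, 223, 228]
col 310  [81, 85, 86, 87, 88, 122, 124, 183, 224, 229, 244, 249]
col 330  [82, 85, 87, 88, 89, 107, 108, 113, 114, 124, 125, 184, 225, 230, 246, 250]
col 350 [([194, 195, 189], 183), ([181, 182, 178], 184), ([142, 144, 139], 185), ([86, 86, 85], 186), ([51, 49, 51], 187), ([47, 46, 48], 188), ([53, 54, 52], 189), ([49, 48, 48], 190), ([47, 46, 41], 191)] [84, 185, 226, 232]
col 365  [85, 186, 227, 233]
col 372  [85, 187, 227, 233]
col 376  [86, 187, 228, 232]
```

```bash
python3 - <<'E'
from m import *
x,y,w,h=160,305,35,32;im=vision.capture("top")[y:y+h,x:x+w].astype(int)
m=((im[:,:,0]<95)&(np.ptp(im,2)<40)).astype(np.uint8);k,l,st,c=cv2.connectedComponentsWithStats(m)
for i in range(1,k):
    if st[i,4]>15:print((c[i]+[x,y]).round(1),st[i]); 
print(im[16,:,0],im[14,:,0]); 
for i in range(1,k):
    if st[i,4]>40:
        t=c[i]+[x,y];p,e=tri((513.6,282.7),t);print(p.round(4),round(e,4),plane("top",t,.067).round(4),plane("scene",(513.6,282.7),.067).round(4))
# bar fit in top: bright rows 240-255, sub-pixel centroid per column
im=vision.capture("top").astype(float).min(2);P=[]
for cc in range(302,340,2):
    col=im[240:256,cc]; wt=np.clip(col-100,0,None); P.append((cc,(wt*np.arange(240,256)).sum()/wt.sum()))
a=np.polyfit(*np.array(P).T,1);W=[plane("top",(q,np.polyval(a,q)),.065) for q in(302,338)];d=W[0]-W[1];print("bar yaw",np.degrees(np.arctan2(-d[0],d[1])),W)
# cabinet front edge
P=[]
for cc in list(range(280,372,4)):
    col=im[176:196,cc];g=np.where(col<130)[0];P.append((cc,176+g[0]-.5))
a=np.polyfit(*np.array(P).T,1);W=[plane("top",(q,np.polyval(a,q)),.098) for q in(275,375)];d=W[0]-W[1];print("edge yaw",np.degrees(np.arctan2(-d[0],d[1])),W)
for t,z in(((295,207.7),.09),((322.4,210.3),.074),((349.2,212),.074)):print(plane("top",t,z).round(4))
E
```

```text
[174.  320.1] [ 8 11 13  9 97]
[165 208 228 230 227 220 180 129  90  83  83  81  78  79  82  78  71  62
  52  67  96 108 111 109 110 111 109 110 108 122 156 197 219 198 145] [167 208 229 229 225 216 183 133  93  79  77  80  80  82  80  79  72  62
  50  65  97 108 111 109 110 110 112 111 108 106 111 140 182 181 131]
[0.4079 0.3129 0.0634] 0.0008 [0.4083 0.3111 0.067 ] [0.4099 0.314  0.067 ]
bar yaw -2.96255110899198 [array([0.5678978 , 0.04542881, 0.065     ]), array([ 0.56388975, -0.0320178 ,  0.065     ])]
edge yaw -2.8750537086282866 [array([0.70365892, 0.10399772, 0.098     ]), array([ 0.69299718, -0.10829747,  0.098     ])]
[0.647  0.0608 0.09  ]
[0.6455 0.0025 0.074 ]
[ 0.6425 -0.0553  0.074 ]
```

```bash
cat > go.py <<'E'
import sys,numpy as np
from rig import bot
from scipy.spatial.transform import Rotation as Ro
s=bot.read_state();R=s["tcp_rot"];p=s["position"]
v=[float(a) for a in sys.argv[1:]]
print("t %.2f p %s yaw %.1f f %s open %.3f g %.1f"%(s["time_s"],p.round(4),np.degrees(np.arctan2(R[1,1],R[0,1])),s["force"].round(1),s["opening"],s["grasp_force"]),"q",s["joint_positions"].round(0))
if v:
    a=np.radians(v[3]);y=np.array([np.cos(a),np.sin(a),0]);z=np.array([0,0,-1.]);G=np.c_[np.cross(y,z),y,z]
    print("xyz",(R.T@(np.array(v[:3])-p)*1000).round(1).tolist(),"rot",Ro.from_matrix(R.T@G).as_rotvec().round(4).tolist())
E
python3 go.py 0.5659 0.007 0.15 -2.9
```

```text
t 0.95 p [ 0.2644 -0.5663  0.2306] yaw -65.0 f [-0.1  0.8  0.8] open 1.001 g 0.0 q [-75.  30.  82.  -0.  68. -10.]
xyz [515.7, -391.9, 80.6] rot [-0.0, 0.0, -1.0834]
```

```bash
python3 -m handwheel '[{"xyz":[49,-37,0],"delta_rot":[0,0,-0.1],"hand":0.45},{"xyz":[98,-74,0],"delta_rot":[0,0,-0.2],"hand":0.45},{"xyz":[147,-112,0],"delta_rot":[0,0,-0.3],"hand":0.45},{"xyz":[196,-149,0],"delta_rot":[0,0,-0.41],"hand":0.45},{"xyz":[245,-187,0],"delta_rot":[0,0,-0.51],"hand":0.45}]'; python3 go.py 0.5659 0.007 0.15 -2.9
```

```text
time_s: 1.58
position: [0.4082, -0.2917, 0.2309]
tcp_rot: [[0.582, 0.813, 0.001], [0.813, -0.582, -0.001], [-0.0, 0.001, -1.0]]
force: [0.5, -0.2, -0.2]
opening: 0.517
grasp_force: 0.0
t 1.57 p [ 0.4082 -0.2917  0.2309] yaw -35.6 f [ 0.5 -0.2 -0.2] open 0.517 g 0.0 q [-48.  21. 100.   0.  60. -13.]
xyz [334.7, -45.7, 80.8] rot [0.0011, 0.0004, -0.5707]
```

```bash
python3 -m handwheel '[{"xyz":[60,-8,8],"delta_rot":[0,0,-0.11],"hand":0.45},{"xyz":[120,-16,16],"delta_rot":[0,0,-0.22],"hand":0.45},{"xyz":[180,-24,24],"delta_rot":[0,0,-0.33],"hand":0.45},{"xyz":[240,-33,32],"delta_rot":[0,0,-0.44],"hand":0.45},{"xyz":[300,-41,40],"delta_rot":[0,0,-0.54],"hand":0.45}]' >/dev/null; python3 go.py 0.5659 0.007 0.12 -2.9
```

```text
t 2.20 p [ 0.5503 -0.024   0.1906] yaw -4.6 f [0.4 0.1 0.3] open 0.275 g 0.0 q [-14.  27.  95.  -0.  57.  -9.]
xyz [32.2, 13.0, 70.6] rot [0.0009, 0.0003, -0.03]
```

```bash
python3 -m handwheel '[{"xyz":[16,6,35],"delta_rot":[0,0,-0.015],"hand":0.45},{"xyz":[32,13,70],"delta_rot":[0,0,-0.03],"hand":0.45},{"xyz":[32,13,71],"delta_rot":[0,0,-0.03],"hand":0.45},{"xyz":[32,13,71],"delta_rot":[0,0,-0.03],"hand":0.45},{"xyz":[32,13,71],"delta_rot":[0,0,-0.03],"hand":0.45}]' >/dev/null; python3 go.py 0.5659 0.007 0.058 -2.9
python3 - <<'E'
from h import *
s=vision.capture("scene")[:,:,::-1];t=vision.capture("top")[:,:,::-1]
c=lambda im,x,y:cv2.resize(im[y:y+120,x:x+100],(400,480),interpolation=cv2.INTER_CUBIC)
cv2.imwrite("pics/c2.png",np.hstack([c(s,270,170),c(t,270,170)]))
E
```

```text
t 2.83 p [0.5658 0.004  0.1211] yaw -3.2 f [0.3 0.7 0.3] open 0.275 g 0.0 q [-11.  34.  96.  -0.  49.  -8.]
xyz [3.0, -0.2, 63.1] rot [0.0029, 0.0005, -0.0045]
```

View pics/c2.png

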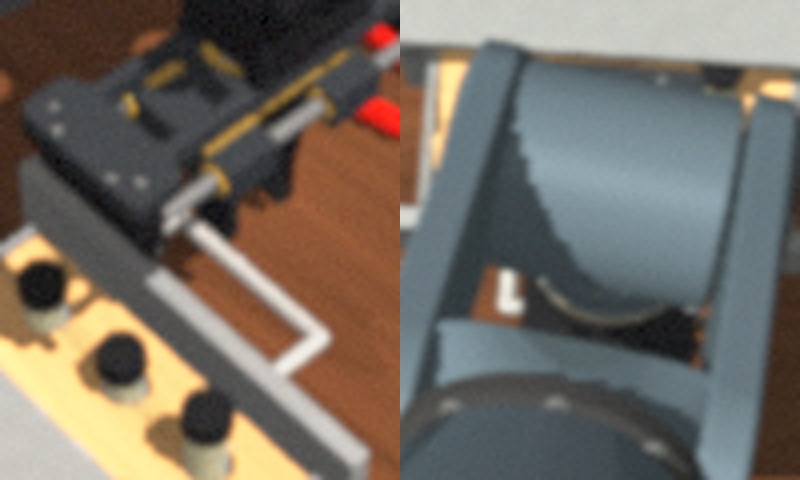

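The gripper straddles the bar, with the body clear above the panel. The tallest cap, at scene crop (207,415), confirms that the front-left vial is the proud one. I'll descend and grip.

```bash
python3 -m handwheel '[{"xyz":[0,0,25],"delta_rot":[0,0,0],"hand":0.45},{"xyz":[0,0,50],"delta_rot":[0,0,0],"hand":0.45},{"xyz":[0,0,63],"delta_rot":[0,0,0],"hand":0.45},{"xyz":[0,0,63],"delta_rot":[0,0,0],"hand":0.45},{"xyz":[0,0,63],"delta_rot":[0,0,0],"hand":0.45}]' >/dev/null; python3 go.py; python3 -m handwheel '[{"xyz":[0,0,0],"delta_rot":[0,0,0],"hand":1},{"xyz":[0,0,0],"delta_rot":[0,0,0],"hand":1},{"xyz":[0,0,0],"delta_rot":[0,0,0],"hand":1},{"xyz":[0,0,0],"delta_rot":[0,0,0],"hand":1},{"xyz":[0,0,0],"delta_rot":[0,0,0],"hand":1}]' >/dev/null; python3 go.py
```

```text
t 3.55 p [0.5657 0.0048 0.0574] yaw -3.1 f [-0.4 -0.2  0.3] open 0.274 g 0.0 q [-11.  40.  98.   0.  42.  -8.]
t 4.17 p [0.5658 0.0049 0.0572] yaw -3.1 f [1.8 0.6 5.7] open 0.090 g 30.0 q [-11.  40.  98.   0.  41.  -8.]
```

```bash
python3 -m handwheel '[{"xyz":[0,-8,0],"delta_rot":[0,0,0],"hand":1},{"xyz":[0,-20,0],"delta_rot":[0,0,0],"hand":1},{"xyz":[0,-32,0],"delta_rot":[0,0,0],"hand":1},{"xyz":[0,-44,0],"delta_rot":[0,0,0],"hand":1},{"xyz":[0,-50,0],"delta_rot":[0,0,0],"hand":1}]' >/dev/null; python3 go.py;  python3 -m handwheel '[{"xyz":[0,-3,0],"delta_rot":[0,0,0],"hand":1},{"xyz":[0,-6,0],"delta_rot":[0,0,0],"hand":1},{"xyz":[0,-9,0],"delta_rot":[0,0,0],"hand":1},{"xyz":[0,-12,0],"delta_rot":[0,0,0],"hand":1},{"xyz":[0,-12,0],"delta_rot":[0,0,0],"hand":1}]' >/dev/null; python3 go.py
```

```text
t 4.80 p [0.5142 0.0076 0.0571] yaw -3.1 f [ 1.7 -0.3  5.9] open 0.091 g 30.0 q [-12.  38. 106.  -0.  36.  -9.]
t 5.42 p [0.5024 0.0082 0.0571] yaw -3.1 f [ 0.2 -0.4  8.6] open 0.090 g 30.0 q [-12.  38. 107.  -0.  35.  -9.]
```

```bash
for i in 1 2; do python3 -m handwheel '[{"xyz":[0,-2,0],"delta_rot":[0,0,0],"hand":1},{"xyz":[0,-4,0],"delta_rot":[0,0,0],"hand":1},{"xyz":[0,-6,0],"delta_rot":[0,0,0],"hand":1},{"xyz":[0,-8,0],"delta_rot":[0,0,0],"hand":1},{"xyz":[0,-8,0],"delta_rot":[0,0,0],"hand":1}]' >/dev/null; python3 go.py;done
```

```text
t 6.05 p [0.5021 0.0081 0.0572] yaw -3.2 f [11.6  4.2 -2.8] open 0.092 g 30.0 q [-12.  37. 108.   0.  34.  -9.]
t 6.67 p [0.5021 0.008  0.0573] yaw -3.3 f [ 24.8   9.  -15.6] open 0.089 g 30.0 q [-12.  37. 109.   0.  32.  -9.]
```

```bash
python3 -m handwheel '[{"xyz":[0,4,0],"delta_rot":[0,0,0],"hand":1},{"xyz":[0,9,0],"delta_rot":[0,0,0],"hand":1},{"xyz":[0,13,0],"delta_rot":[0,0,0],"hand":1},{"xyz":[0,13,0],"delta_rot":[0,0,0],"hand":0.45},{"xyz":[0,13,0],"delta_rot":[0,0,0],"hand":0.45}]' >/dev/null; python3 go.py 0.5012 0.008 0.12 -2.9;
```

```text
t 7.30 p [0.4977 0.0089 0.0559] yaw -3.1 f [-0.1  0.3  0.5] open 0.227 g 0.0 q [-12.  38. 108.  -0.  35.  -9.]
xyz [-0.7, 3.2, -64.1] rot [-0.0046, -0.0005, -0.0032]
```

```bash
python3 -m handwheel '[{"xyz":[0,3,0],"delta_rot":[0,0,0],"hand":0.45},{"xyz":[0,3,-30],"delta_rot":[0,0,0],"hand":0.45},{"xyz":[0,3,-80],"delta_rot":[0,0,0],"hand":1},{"xyz":[50,3,-100],"delta_rot":[0,0,0],"hand":1},{"xyz":[110,3,-100],"delta_rot":[0,0,0],"hand":1}]' >/dev/null; python3 go.py 0.5841 0.0638 0.13 -2.9;
python3 - <<'E'
from h import *
s=vision.capture("scene")[:,:,::-1];t=vision.capture("top")[:,:,::-1]
c=lambda im,x,y:cv2.resize(im[y:y+120,x:x+100],(400,480),interpolation=cv2.INTER_CUBIC)
cv2.imwrite("pics/c3.png",np.hstack([c(s,270,190),c(t,270,170)]))
from m import caps
print(caps("scene",(270,200,110,100)));print(caps("top",(270,170,100,90),75))
E
```

```text
t 7.92 p [0.5101 0.1184 0.1583] yaw -3.3 f [0.2 0.1 0.1] open 0.040 g 0.0 q [  1.  28. 101.  -0.  51.   4.]
xyz [-50.3, 76.9, 28.5] rot [0.0033, -0.0, -0.0066]
[[366.7, 219.8, 26, 31, 310], [305.4, 223.1, 10, 11, 89], [283.5, 239.0, 10, 11, 85], [325.4, 240.6, 11, 12, 101], [347.3, 253.1, 12, 13, 125], [324.2, 276.5, 11, 12, 96]]
[[315.3, 190.1, 87, 17, 285], [295.2, 212.6, 9, 10, 72], [348.8, 215.8, 9, 10, 72], [277.6, 243.9, 11, 40, 228], [293.2, 237.6, 10, 10, 80], [320.2, 239.2, 11, 11, 92], [347.4, 241.6, 10, 10, 73], [368.3, 251.2, 3, 17, 32]]
```

View pics/c3.png

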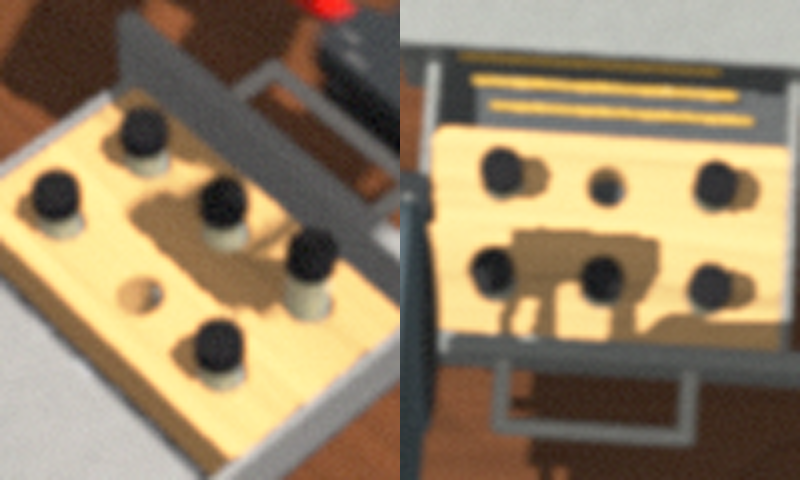

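The drawer is fully out. The empty hole is at top (322,216.8) and scene (305,263.8), and the proud cap is at top (293.2,237.6) and scene (347.3,253.1). I'll triangulate both.

```bash
python3 - <<'E'
from h import *
for n,s,t in(("proud FL",(347.3,253.1),(293.2,237.6)),("FM",(325.4,240.6),(320.2,239.2)),("FR",(305.4,223.1),(347.4,241.6)),("BL",(324.2,276.5),(295.2,212.6)),("BR",(283.5,239),(348.8,215.8)),("hole",(305,263.8),(322,216.8))):
    p,e=tri(s,t);z=.051 if n=="hole" else .09 if n[0]=="p" else .074
    print(n,p.round(4),round(e,4),plane("top",t,z).round(4),plane("scene",s,z).round(4))
E
```

```text
proud FL [0.5831 0.0637 0.0867] 0.0002 [0.5827 0.0634 0.09  ] [0.5848 0.0653 0.09  ]
FM [0.5828 0.0067 0.0709] 0.0002 [0.5824 0.0065 0.074 ] [0.5843 0.0084 0.074 ]
FR [ 0.5788 -0.0521  0.0695] 0.0003 [ 0.578  -0.0516  0.074 ] [ 0.5813 -0.0497  0.074 ]
BL [0.641  0.0611 0.0684] 0.0002 [0.6397 0.061  0.074 ] [0.6436 0.0634 0.074 ]
BR [ 0.6354 -0.055   0.0685] 0.0002 [ 0.6341 -0.0545  0.074 ] [ 0.638  -0.0519  0.074 ]
hole [0.6366 0.0035 0.045 ] 0.0008 [0.6358 0.003  0.051 ] [0.6388 0.0072 0.051 ]
```

```bash
python3 -m handwheel '[{"xyz":[-25,38,0],"delta_rot":[0,0,0],"hand":1},{"xyz":[-50,77,10],"delta_rot":[0.003,0,-0.007],"hand":1},{"xyz":[-50,77,36],"delta_rot":[0.003,0,-0.007],"hand":1},{"xyz":[-50,77,36],"delta_rot":[0.003,0,-0.007],"hand":1},{"xyz":[-50,77,36],"delta_rot":[0.003,0,-0.007],"hand":1}]' >/dev/null; python3 go.py 0.5838 0.064 0.089 -2.9
```

```text
t 8.75 p [0.5825 0.0634 0.1205] yaw -2.8 f [-0.3  0.1 -0.5] open 0.001 g 0.0 q [-5. 36. 93. -0. 52. -2.]
xyz [0.7, 1.4, 31.5] rot [-0.0044, 0.0, 0.0026]
```

```bash
python3 -m handwheel '[{"xyz":[1,1,12],"delta_rot":[0,0,0],"hand":1},{"xyz":[1,1,16],"delta_rot":[0,0,0],"hand":1},{"xyz":[1,1,20],"delta_rot":[0,0,0],"hand":1},{"xyz":[1,1,25],"delta_rot":[0,0,0],"hand":1},{"xyz":[1,1,29],"delta_rot":[0,0,0],"hand":1}]' >/dev/null; python3 go.py; python3 -m handwheel '[{"xyz":[0,0,1],"delta_rot":[0,0,0],"hand":1},{"xyz":[0,0,2],"delta_rot":[0,0,0],"hand":1},{"xyz":[0,0,3],"delta_rot":[0,0,0],"hand":1},{"xyz":[0,0,4],"delta_rot":[0,0,0],"hand":1},{"xyz":[0,0,4],"delta_rot":[0,0,0],"hand":1}]' >/dev/null; python3 go.py
```

```text
t 9.38 p [0.5846 0.0651 0.0916] yaw -2.7 f [0.1 0.2 3.5] open 0.004 g 1.4 q [-5. 38. 94. -0. 48. -2.]
t 10.00 p [0.5848 0.065  0.089 ] yaw -2.7 f [ 0.2 -1.4  9.8] open 0.001 g 5.0 q [-5. 38. 94. -0. 48. -2.]
```

```bash
for i in 1 2; do python3 -m handwheel '[{"xyz":[0,0,0.7],"delta_rot":[0,0,0],"hand":1},{"xyz":[0,0,1.3],"delta_rot":[0,0,0],"hand":1},{"xyz":[0,0,2],"delta_rot":[0,0,0],"hand":1},{"xyz":[0,0,2],"delta_rot":[0,0,0],"hand":1},{"xyz":[0,0,2],"delta_rot":[0,0,0],"hand":1}]' >/dev/null; python3 go.py;done
```

```text
t 10.62 p [0.5863 0.0649 0.0888] yaw -2.7 f [-1.2 -0.9 17.8] open 0.000 g 9.1 q [-5. 38. 94. -0. 47. -2.]
t 11.25 p [0.5881 0.0648 0.0886] yaw -2.7 f [-1.3 -0.5 25.4] open 0.004 g 12.9 q [-5. 39. 94. -0. 47. -2.]
```

```bash
python3 -m handwheel '[{"xyz":[0,0,-10],"delta_rot":[0,0,0],"hand":1},{"xyz":[0,0,-40],"delta_rot":[0,0,0],"hand":0},{"xyz":[0,0,-90],"delta_rot":[0,0,-0.17],"hand":0},{"xyz":[40,-20,-90],"delta_rot":[0,0,-0.35],"hand":0},{"xyz":[90,-45,-90],"delta_rot":[0,0,-0.53],"hand":0}]' >/dev/null; python3 go.py 0.409 0.3125 0.16 96.5
```

```text
t 11.88 p [0.5433 0.1571 0.1738] yaw 27.8 f [0.2 1.4 0.2] open 0.373 g 0.0 q [  5.  30.  94.   0.  56. -23.]
xyz [200.1, -46.1, 14.2] rot [-0.0014, -0.0031, -1.1982]
```

```bash
python3 -m handwheel '[{"xyz":[40,-10,0],"delta_rot":[0,0,-0.18],"hand":0},{"xyz":[80,-20,0],"delta_rot":[0,0,-0.36],"hand":0},{"xyz":[120,-30,0],"delta_rot":[0,0,-0.54],"hand":0},{"xyz":[160,-38,0],"delta_rot":[0,0,-0.72],"hand":0},{"xyz":[200,-46,0],"delta_rot":[0,0,-0.9],"hand":0}]' >/dev/null; python3 go.py 0.409 0.3125 0.12 96.5;python3 -m handwheel '[{"xyz":[0,0,0],"delta_rot":[0,0,-0.18],"hand":0},{"xyz":[0,0,0],"delta_rot":[0,0,-0.3],"hand":0},{"xyz":[0,0,0],"delta_rot":[0,0,-0.3],"hand":0},{"xyz":[0,0,0],"delta_rot":[0,0,-0.3],"hand":0},{"xyz":[0,0,0],"delta_rot":[0,0,-0.3],"hand":0}]' >/dev/null; python3 go.py 0.409 0.3125 0.12 96.5
python3 - <<'E'
from h import *
s=vision.capture("scene")[:,:,::-1];t=vision.capture("top")[:,:,::-1]
c=lambda im,x,y:cv2.resize(im[y:y+120,x:x+100],(400,480),interpolation=cv2.INTER_CUBIC)
cv2.imwrite("pics/c4.png",np.hstack([c(s,450,230),c(t,130,240)]))
E
```

```text
t 12.50 p [0.4081 0.3133 0.1734] yaw 79.6 f [ 0.1 -0.4 -0. ] open 0.501 g 0.0 q [ 25.  27. 101.   0.  53. -55.]
xyz [-1.3, -0.5, 53.3] rot [-0.0012, -0.0056, -0.2955]
t 13.12 p [0.4099 0.3126 0.1739] yaw 96.4 f [-0.1  0.1 -0.2] open 0.497 g 0.0 q [ 25.  27. 101.   0.  53. -72.]
xyz [0.7, -0.0, 53.9] rot [0.0003, -0.0036, -0.0026]
```

View pics/c4.png

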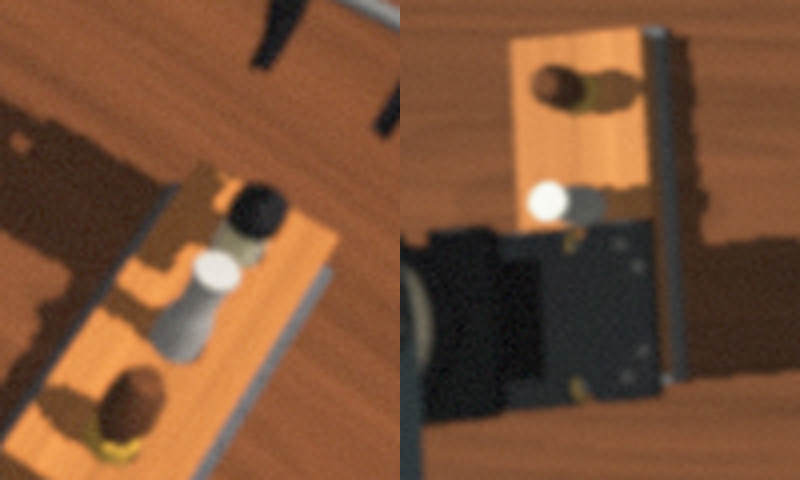

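```bash
python3 -m handwheel '[{"xyz":[0,0,40],"delta_rot":[0,0,0],"hand":0},{"xyz":[0,0,80],"delta_rot":[0,0,0],"hand":0},{"xyz":[0,0,114],"delta_rot":[0,0,0],"hand":0},{"xyz":[0,0,114],"delta_rot":[0,0,0],"hand":0},{"xyz":[0,0,114],"delta_rot":[0,0,0],"hand":0}]' >/dev/null; python3 go.py;python3 -m handwheel '[{"xyz":[0,0,0],"delta_rot":[0,0,0],"hand":1},{"xyz":[0,0,0],"delta_rot":[0,0,0],"hand":1},{"xyz":[0,0,0],"delta_rot":[0,0,0],"hand":1},{"xyz":[0,0,0],"delta_rot":[0,0,0],"hand":1},{"xyz":[0,0,0],"delta_rot":[0,0,0],"hand":1}]' >/dev/null; python3 go.py
```

```text
t 13.85 p [0.4104 0.3131 0.0609] yaw 96.4 f [1.3 0.5 0.5] open 0.500 g 0.0 q [ 25.  38. 105.   0.  37. -72.]
t 14.47 p [0.4103 0.3131 0.0608] yaw 96.4 f [-0.6 -0.3  5.9] open 0.276 g 30.0 q [ 25.  38. 105.   0.  37. -72.]
```

```bash
python3 -m handwheel '[{"xyz":[0,0,-10],"delta_rot":[0,0,0],"hand":1},{"xyz":[0,0,-30],"delta_rot":[0,0,0],"hand":1},{"xyz":[0,0,-60],"delta_rot":[0,0,0],"hand":1},{"xyz":[0,0,-95],"delta_rot":[0,0,0],"hand":1},{"xyz":[0,0,-120],"delta_rot":[0,0,0],"hand":1}]' >/dev/null; python3 go.py 0.6374 0.0032 0.17 87.1
```

```text
t 15.10 p [0.4099 0.3128 0.1817] yaw 96.4 f [ 0.6  0.5 -1.3] open 0.276 g 30.0 q [ 25.  26. 101.   0.  54. -72.]
xyz [-191.3, -333.1, 11.0] rot [0.0004, -0.0024, 0.1629]
```

```bash
python3 -m handwheel '[{"xyz":[-25,-43,0],"delta_rot":[0,0,0.03],"hand":1},{"xyz":[-52,-91,0],"delta_rot":[0,0,0.06],"hand":1},{"xyz":[-80,-139,0],"delta_rot":[0,0,0.09],"hand":1},{"xyz":[-107,-186,0],"delta_rot":[0,0,0.12],"hand":1},{"xyz":[-135,-234,0],"delta_rot":[0,0,0.16],"hand":1}]' >/dev/null; python3 go.py 0.6374 0.0032 0.17 87.1
```

```text
t 15.72 p [0.5707 0.0939 0.1797] yaw 87.2 f [-0.  -0.2 -0.6] open 0.275 g 30.0 q [ -2.  30.  92.   0.  58. -89.]
xyz [-71.1, -87.3, 9.4] rot [0.0001, -0.004, 0.0015]
```

```bash
python3 -m handwheel '[{"xyz":[-35,-43,0],"delta_rot":[0,0,0],"hand":1},{"xyz":[-71,-87,0],"delta_rot":[0,0,0],"hand":1},{"xyz":[-71,-87,30],"delta_rot":[0,0,0],"hand":1},{"xyz":[-71,-87,49],"delta_rot":[0,-0.003,0],"hand":1},{"xyz":[-71,-87,49],"delta_rot":[0,-0.003,0],"hand":1}]' >/dev/null; python3 go.py 0.6374 0.0032 0.12 87.1
python3 - <<'E'
from h import *
s=vision.capture("scene")[:,:,::-1];t=vision.capture("top")[:,:,::-1]
c=lambda im,x,y:cv2.resize(im[y:y+120,x:x+100],(400,480),interpolation=cv2.INTER_CUBIC)
cv2.imwrite("pics/c5.png",np.hstack([c(s,250,190),c(t,270,160)]))
for z in(.066,.081,.051):print(z,proj("scene",np.array([.6374,.0032,z])))
E
```

```text
t 16.35 p [0.6351 0.0052 0.1285] yaw 87.2 f [-0.6  1.  -0.1] open 0.274 g 30.0 q [-10.  38.  85.  -0.  57. -97.]
xyz [-2.5, -1.9, 8.5] rot [0.0006, -0.0054, 0.0024]
0.066 [303.78815501 257.76166756]
0.081 [303.50004528 253.25188163]
0.051 [304.06876436 262.15405005]
```

View pics/c5.png

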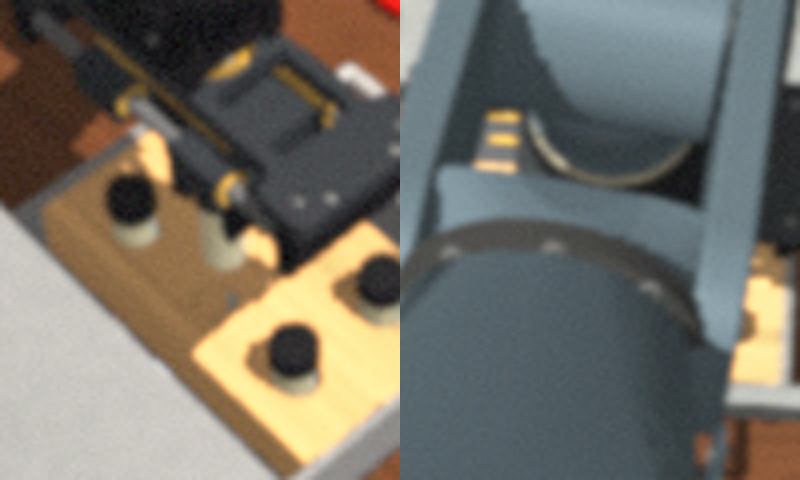

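```bash
python3 -m handwheel '[{"xyz":[-2.8,-2,0],"delta_rot":[0,-0.005,0.002],"hand":1},{"xyz":[-2.8,-2,10],"delta_rot":[0,-0.005,0.002],"hand":1},{"xyz":[-2.8,-2,20],"delta_rot":[0,-0.005,0.002],"hand":1},{"xyz":[-2.8,-2,20],"delta_rot":[0,-0.005,0.002],"hand":1},{"xyz":[-2.8,-2,20],"delta_rot":[0,-0.005,0.002],"hand":1}]' >/dev/null; python3 go.py 0.6378 0.0032 0.095 87.1
python3 - <<'E'
from h import *
s=vision.capture("scene")[:,:,::-1]
cv2.imwrite("pics/c6.png",cv2.resize(s[220:280,270:340],None,fx=8,fy=8,interpolation=cv2.INTER_CUBIC))
E
```

```text
t 17.07 p [0.6397 0.003  0.1101] yaw 87.2 f [ 0.7 -0.   1. ] open 0.275 g 30.0 q [-10.  40.  86.   0.  54. -97.]
xyz [2.0, 0.1, 15.1] rot [0.0001, 0.0046, 0.0009]
```

View pics/c6.png

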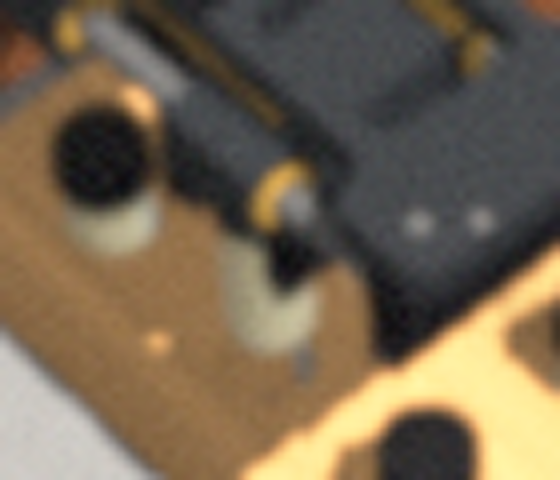

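```bash
python3 -m handwheel '[{"xyz":[2.3,0.6,0],"delta_rot":[0,0.004,0],"hand":1},{"xyz":[2.3,0.6,3],"delta_rot":[0,0.004,0],"hand":1},{"xyz":[2.3,0.6,6],"delta_rot":[0,0.004,0],"hand":1},{"xyz":[2.3,0.6,9],"delta_rot":[0,0.004,0],"hand":1},{"xyz":[2.3,0.6,11],"delta_rot":[0,0.004,0],"hand":1}]' >/dev/null; python3 go.py;python3 -m handwheel '[{"xyz":[0,0,1],"delta_rot":[0,0,0],"hand":1},{"xyz":[0,0,2],"delta_rot":[0,0,0],"hand":1},{"xyz":[0,0,3],"delta_rot":[0,0,0],"hand":1},{"xyz":[0,0,4],"delta_rot":[0,0,0],"hand":1},{"xyz":[0,0,5],"delta_rot":[0,0,0],"hand":1}]' >/dev/null; python3 go.py
```

```text
t 17.75 p [0.638  0.0036 0.0993] yaw 87.1 f [ 0.6 -0.2 -0.8] open 0.273 g 30.0 q [-10.  40.  86.   0.  53. -97.]
t 18.38 p [0.6376 0.0037 0.0944] yaw 87.1 f [1.6 0.1 0.2] open 0.276 g 30.0 q [-10.  41.  86.   0.  53. -97.]
```

```bash
for i in 1 2 3; do python3 -m handwheel '[{"xyz":[0,0,1.6],"delta_rot":[0,0,0],"hand":1},{"xyz":[0,0,3.2],"delta_rot":[0,0,0],"hand":1},{"xyz":[0,0,4.8],"delta_rot":[0,0,0],"hand":1},{"xyz":[0,0,6.4],"delta_rot":[0,0,0],"hand":1},{"xyz":[0,0,8],"delta_rot":[0,0,0],"hand":1}]' >/dev/null; python3 go.py; done
```

```text
t 19.00 p [0.6381 0.0036 0.0865] yaw 87.1 f [ 1.9 -0.5  1.9] open 0.275 g 30.0 q [-10.  41.  87.   0.  52. -97.]
t 19.62 p [0.6377 0.0037 0.0783] yaw 87.1 f [ 2.3 -0.6  1.7] open 0.273 g 30.0 q [-10.  42.  87.   0.  51. -97.]
t 20.25 p [0.6376 0.0038 0.0704] yaw 87.1 f [3.2 0.9 1.9] open 0.277 g 30.0 q [-10.  43.  87.   0.  50. -97.]
```

```bash
for i in 1 2; do python3 -m handwheel '[{"xyz":[0,0,0.6],"delta_rot":[0,0,0],"hand":1},{"xyz":[0,0,1.2],"delta_rot":[0,0,0],"hand":1},{"xyz":[0,0,1.8],"delta_rot":[0,0,0],"hand":1},{"xyz":[0,0,2.4],"delta_rot":[0,0,0],"hand":1},{"xyz":[0,0,3],"delta_rot":[0,0,0],"hand":1}]' >/dev/null; python3 go.py; done
```

```text
t 20.88 p [0.6378 0.0038 0.0678] yaw 87.1 f [2.3 0.6 7.6] open 0.275 g 30.0 q [-10.  43.  87.   0.  50. -97.]
t 21.50 p [0.6391 0.0037 0.0675] yaw 87.1 f [ 1.7  0.9 18.2] open 0.273 g 30.0 q [-10.  43.  87.   0.  50. -97.]
```

```bash
python3 -m handwheel '[{"xyz":[0,0,-2],"delta_rot":[0,0,0],"hand":1},{"xyz":[0,0,-3],"delta_rot":[0,0,0],"hand":0.15},{"xyz":[0,0,-3],"delta_rot":[0,0,0],"hand":0.15},{"xyz":[0,0,-3],"delta_rot":[0,0,0],"hand":0.15},{"xyz":[0,0,-3],"delta_rot":[0,0,0],"hand":0.15}]' >/dev/null; python3 go.py; python3 -m handwheel '[{"xyz":[0,0,-15],"delta_rot":[0,0,0],"hand":0.15},{"xyz":[0,0,-50],"delta_rot":[0,0,0],"hand":0.15},{"xyz":[0,0,-50],"delta_rot":[0,0,0],"hand":1},{"xyz":[0,0,-50],"delta_rot":[0,0,0],"hand":1},{"xyz":[0,0,-50],"delta_rot":[0,0,0],"hand":1}]' >/dev/null; python3 go.py 0.6374 0.0035 0.091 87.1
```

```text
t 22.12 p [0.6367 0.0038 0.0666] yaw 87.1 f [0.4 0.  0.4] open 0.425 g 0.0 q [-10.  43.  87.   0.  50. -97.]
t 22.75 p [0.6367 0.0038 0.1166] yaw 87.1 f [-0.6 -0.5 -1.2] open 0.168 g 0.0 q [-10.  39.  86.   0.  55. -97.]
xyz [-0.7, -0.3, 25.6] rot [0.0003, -0.0009, 0.0008]
```

```bash
python3 -m handwheel '[{"xyz":[0,0,0],"delta_rot":[0,0,0],"hand":1},{"xyz":[0,0,8],"delta_rot":[0,0,0],"hand":1},{"xyz":[0,0,16],"delta_rot":[0,0,0],"hand":1},{"xyz":[0,0,24],"delta_rot":[0,0,0],"hand":1},{"xyz":[0,0,27],"delta_rot":[0,0,0],"hand":1}]' >/dev/null; python3 go.py; for i in 1 2; do python3 -m handwheel '[{"xyz":[0,0,0.7],"delta_rot":[0,0,0],"hand":1},{"xyz":[0,0,1.4],"delta_rot":[0,0,0],"hand":1},{"xyz":[0,0,2],"delta_rot":[0,0,0],"hand":1},{"xyz":[0,0,2.7],"delta_rot":[0,0,0],"hand":1},{"xyz":[0,0,3],"delta_rot":[0,0,0],"hand":1}]' >/dev/null; python3 go.py; done
```

```text
t 23.38 p [0.6371 0.0038 0.0894] yaw 87.1 f [ 0.9 -0.1  4.9] open 0.006 g 2.6 q [-10.  41.  87.   0.  52. -97.]
t 24.00 p [0.6383 0.0037 0.0891] yaw 87.2 f [-1.9  0.3  8.2] open 0.006 g 4.5 q [-10.  41.  86.   0.  52. -97.]
t 24.62 p [0.6408 0.0035 0.0888] yaw 87.1 f [-1.7  0.9 19.3] open 0.003 g 9.4 q [-10.  41.  86.   0.  52. -97.]
```

```bash
python3 -m handwheel '[{"xyz":[0,0,-20],"delta_rot":[0,0,0],"hand":1},{"xyz":[0,0,-70],"delta_rot":[0,0,0],"hand":1},{"xyz":[60,0,-70],"delta_rot":[0,0,0],"hand":1},{"xyz":[115,0,-70],"delta_rot":[0,0,0],"hand":1},{"xyz":[172,0,-70],"delta_rot":[0,0,0],"hand":1}]' >/dev/null; python3 go.py 0.47 0.0095 0.058 87.1
python3 - <<'E'
from h import *
s=vision.capture("scene")[:,:,::-1];t=vision.capture("top")[:,:,::-1]
c=lambda im,x,y:cv2.resize(im[y:y+120,x:x+100],(400,480),interpolation=cv2.INTER_CUBIC)
cv2.imwrite("pics/c7.png",np.hstack([c(s,270,190),c(t,270,170)]))
from m import caps
print(caps("scene",(270,200,110,100)))
E
```

```text
t 25.25 p [0.4642 0.0123 0.1545] yaw 87.2 f [ 0.1 -0.1 -0.3] open 0.006 g 0.0 q [-12.  25. 109.   0.  46. -99.]
xyz [-5.8, -2.5, 96.5] rot [-0.0003, 0.0022, 0.001]
[[304.2, 224.2, 9, 11, 79], [282.4, 239.6, 10, 10, 82], [324.1, 241.6, 9, 10, 82], [301.9, 257.5, 10, 12, 91], [345.1, 260.0, 11, 11, 96], [322.9, 277.5, 11, 12, 98]]
```

View pics/c7.png

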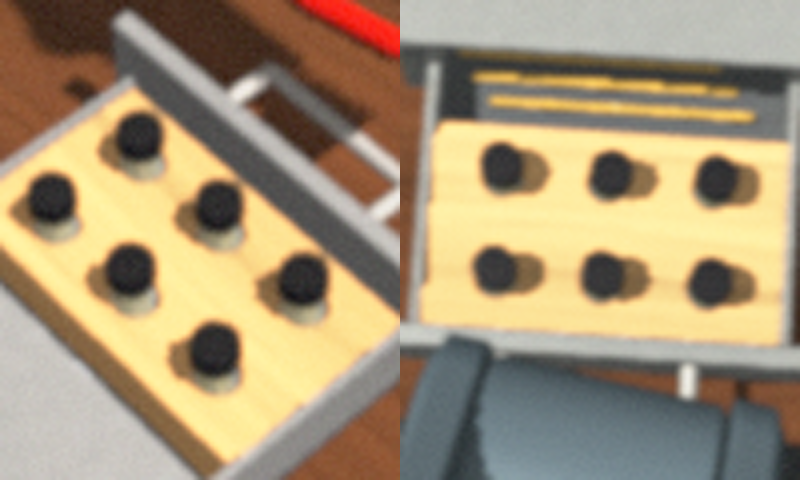

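All six vials now stand level, with both rows' caps matching in scene crop and shadow. I'll push the drawer shut with closed fingers against the bar.

```bash
python3 -m handwheel '[{"xyz":[0,-2.5,40],"delta_rot":[0,0,0],"hand":1},{"xyz":[0,-2.5,80],"delta_rot":[0,0,0],"hand":1},{"xyz":[0,-2.5,96],"delta_rot":[0,0,0],"hand":1},{"xyz":[0,-2.5,96],"delta_rot":[0,0,0],"hand":1},{"xyz":[0,-2.5,96],"delta_rot":[0,0,0],"hand":1}]' >/dev/null; python3 go.py; python3 -m handwheel '[{"xyz":[-10,0,0],"delta_rot":[0,0,0],"hand":1},{"xyz":[-20,0,0],"delta_rot":[0,0,0],"hand":1},{"xyz":[-30,0,0],"delta_rot":[0,0,0],"hand":1},{"xyz":[-42,0,0],"delta_rot":[0,0,0],"hand":1},{"xyz":[-56,0,0],"delta_rot":[0,0,0],"hand":1}]' >/dev/null; python3 go.py
```

```text
t 26.02 p [0.4671 0.0095 0.0586] yaw 87.2 f [-0.2 -0.3  0.4] open -0.001 g 0.0 q [ -13.   36.  113.    0.   31. -100.]
t 26.65 p [0.522  0.007  0.0583] yaw 87.1 f [-2.3 -0.2  0.9] open 0.004 g 1.0 q [-12.  38. 105.   0.  37. -99.]
```

```bash
python3 -m handwheel '[{"xyz":[-14,0,0],"delta_rot":[0,0,0],"hand":1},{"xyz":[-30,0,0],"delta_rot":[0,0,0],"hand":1},{"xyz":[-46,0,0],"delta_rot":[0,0,0],"hand":1},{"xyz":[-62,0,0],"delta_rot":[0,0,0],"hand":1},{"xyz":[-75,0,0],"delta_rot":[0,0,0],"hand":1}]' >/dev/null; python3 go.py; python3 -m handwheel '[{"xyz":[-7,0,0],"delta_rot":[0,0,0],"hand":1},{"xyz":[-14,0,0],"delta_rot":[0,0,0],"hand":1},{"xyz":[-21,0,0],"delta_rot":[0,0,0],"hand":1},{"xyz":[-27,0,0],"delta_rot":[0,0,0],"hand":1},{"xyz":[-31,0,0],"delta_rot":[0,0,0],"hand":1}]' >/dev/null; python3 go.py
```

```text
t 27.27 p [0.5978 0.0032 0.0582] yaw 87.1 f [-1.8 -0.4  1.5] open 0.005 g 1.0 q [-10.  42.  93.   0.  45. -98.]
t 27.90 p [0.6277 0.0017 0.0583] yaw 87.1 f [-1.  -0.2 -0.1] open 0.005 g 0.8 q [-10.  43.  89.   0.  48. -97.]
```

```bash
for i in 1 2 3; do python3 -m handwheel '[{"xyz":[-2,0,0],"delta_rot":[0,0,0],"hand":1},{"xyz":[-4,0,0],"delta_rot":[0,0,0],"hand":1},{"xyz":[-6,0,0],"delta_rot":[0,0,0],"hand":1},{"xyz":[-8,0,0],"delta_rot":[0,0,0],"hand":1},{"xyz":[-8,0,0],"delta_rot":[0,0,0],"hand":1}]' >/dev/null; python3 go.py; done
```

```text
t 28.52 p [0.6359 0.0014 0.0584] yaw 87.1 f [-1.2  0.4  0.3] open 0.000 g 0.4 q [-10.  44.  88.   0.  49. -97.]
t 29.15 p [0.6368 0.0014 0.0582] yaw 87.2 f [-13.8  -1.8   9.2] open 0.006 g 6.6 q [-10.  44.  87.  -0.  50. -97.]
t 29.77 p [0.637  0.0014 0.0582] yaw 87.3 f [-26.6  -2.7  20.4] open 0.005 g 13.4 q [-10.  44.  86.  -0.  52. -97.]
```

Stopped firmly at 0.637, where I expected the shut position of about 0.638. I'll back off, rise and check.

```bash
python3 -m handwheel '[{"xyz":[8,0,0],"delta_rot":[0,0,0],"hand":1},{"xyz":[20,0,0],"delta_rot":[0,0,0],"hand":1},{"xyz":[45,0,0],"delta_rot":[0,0,0],"hand":1},{"xyz":[60,0,-40],"delta_rot":[0,0,0],"hand":1},{"xyz":[80,0,-90],"delta_rot":[0,0,0],"hand":1}]' >/dev/null; python3 -m handwheel '[{"xyz":[60,0,-10],"delta_rot":[0,0,0],"hand":1},{"xyz":[80,-50,-20],"delta_rot":[0,0,0],"hand":1},{"xyz":[80,-110,-20],"delta_rot":[0,0,0],"hand":1},{"xyz":[80,-170,-20],"delta_rot":[0,0,0],"hand":1},{"xyz":[80,-220,-20],"delta_rot":[0,0,0],"hand":1}]' >/dev/null; python3 go.py
python3 - <<'E'
from h import *
s=vision.capture("scene")[:,:,::-1];t=vision.capture("top")[:,:,::-1]
cv2.imwrite("pics/c8.png",np.hstack([cv2.resize(s[100:400,150:550],(400,300)),cv2.resize(t[80:380,140:540],(400,300))]))
E
```

```text
t 31.02 p [ 0.482  -0.2143  0.169 ] yaw 87.1 f [ 0.2  0.6 -1.3] open 0.007 g 0.0 q [ -36.   28.  100.    0.   52. -123.]
```

View pics/c8.png

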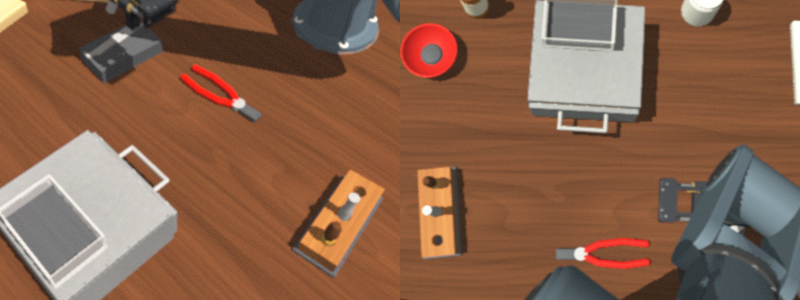

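The drawer is shut flush, with the handle at top crop (582,123). The stand, pliers and blank are undisturbed, and the robot is touching nothing.

```bash
python3 -c "
from rig import workorder
print(workorder.hand_in())"
```

```text
the job is handed in; nothing more can be done
None
```

The job is handed in: the drawer was pulled to its stop, the proud vial and the bench-stand vial were both pressed fully home, and the drawer was pushed shut at about 30 s on the robot's clock, with the tools, knife blank and pliers undisturbed in the last picture.

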